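Tip a standing carton onto the stock reader

TASK

The carton standing on end on the stock reader plate has to lie flat to be read. With the fingertips only, gently slide it, still standing, until its foot is over the near line of the outlined field, then push it high up so that it topples forward over that foot and comes down lying wholly inside the outline. Never pick it up, leave it as it falls without touching it once it is down, and leave the vial, the small box and the bottle alone.

Things in the scene. Friction and masses are not known exactly. Their poses are not given: they have to be found in the camera images.
- reader: Stock reader: fixed flat white plastic plate, 300 x 150 x 6 mm, on the counter. Origin: centre of its underside; its top is at z = 6 mm. Its +x axis (long side) is the direction in which the carton is to be slid and to fall; +y is across. The carton stands on the -x part, within 12 mm of the centre line; the outlined field is on the +x part.
- field (a point): Centre of the outlined field, on the plate's top, 65 mm along the reader's +x from its centre; same axes as the reader. The field is a rectangle drawn with a 4 mm dark flat line, 134 mm along x and 94 mm along y inside the line (so its near line has its inner edge at x = -67 mm, the far one at +67 mm).
- carton: Closed card carton 58 x 98 x 48 mm (own x, y, z), about 0.16 kg, a plain box. Origin: centre of its broad 58 x 98 underside. It starts standing on its 58 x 48 end, 98 mm tall: own y up, own z level, along the reader's -x (within 0.15 rad); the origin is then on the front face, 49 mm above the plate, and the back face, the one to push, 48 mm behind. It must end with own z up.
- foot (a point): Middle of the carton's lower front edge, at own (0, -49, 0) mm; it starts 25 to 50 mm short of the field's near inner edge. Pushed within 20 mm of the plate (lean the tool: a gripper's body straight above would meet the carton's top first) the carton slides; pushed 85 mm up it turns over this edge, balances at 26 degrees and falls by itself, this end staying within about 10 mm.
- corner0 (a point): Corner of the carton's broad underside, at own (-29, -49, 0) mm; at the foot while the carton stands.
- corner1 (a point): Corner of the carton's broad underside, at own (29, -49, 0) mm; at the foot while the carton stands.
- corner2 (a point): Corner of the carton's broad underside, at own (29, 49, 0) mm; at the top of the front face while the carton stands.
- corner3 (a point): Corner of the carton's broad underside, at own (-29, 49, 0) mm; at the top of the front face while the carton stands.
- vial: Bystander: small glass medicine vial, 24 mm diameter, 46 mm tall, standing on the counter on the +y side of the reader. Origin at the centre of its underside.
- small_box: Bystander: small card box, 52 x 78 x 40 mm tall, lying on the counter beyond the reader's far (+x) end. Origin at the centre of its underside.
- bottle: Bystander: clear saline bottle, 49 x 77 mm, 130 mm tall, standing beyond the reader's far (+x) end, on its -y side. Origin at the centre of its underside.
There are look-alikes about, which are no part of the job. Leave any blue or orange look-alike of the carton alone.

How it is judged (in metres and radians):
On the way, in this order (a step that is already met when the one before it is completed fails the run):
1. the carton stands, with its front foot edge over the field's near line (angle between carton's own y axis and vertical below 0.12 rad and x of each of corner0, corner1 in the frame of field above -0.07 m), for 0.2 s.
2. the carton lies on its underside inside the outline (angle between carton's own z axis and vertical below 0.1 rad and x of corner0 in the frame of field between -0.07 and 0.07 m and y of corner0 in the frame of field between -0.05 and 0.05 m and x of corner1 in the frame of field between -0.07 and 0.07 m and y of corner1 in the frame of field between -0.05 and 0.05 m and x of corner2 in the frame of field between -0.07 and 0.07 m and y of corner2 in the frame of field between -0.05 and 0.05 m and x of corner3 in the frame of field between -0.07 and 0.07 m and y of corner3 in the frame of field between -0.05 and 0.05 m), for 0.2 s.
At the end, for the whole second after the job is handed in: The carton lies flat on its broad underside on the reader (within 0.1 rad), at rest, all four corners inside the outline (not more than 3 mm onto its line); vial, small box and bottle within 15 mm of where they stood (all of step 2 and height (world z) of carton below 0.012 m and linear speed of carton below 0.01 m/s and distance of each of vial, small_box, bottle from where it was at the start of the episode below 0.015 m); the robot touches nothing.
It fails at once if the carton is lifted (its origin more than 10 mm above its height when standing) (height (world z) of carton above 0.065 m).
It fails at once if the robot touches the carton once it is down (lying within 0.2 rad of flat) (angle between carton's own z axis and vertical below 0.2 rad and contact force between the arm and carton above 0.5 N).
It fails at once if the fingers touch the carton once it is down (angle between carton's own z axis and vertical below 0.2 rad and contact force between the fingers and carton above 0.5 N).
It fails at once if the carton is pushed or squeezed with more than 20 N (contact force between the fingers and carton above 20 N).
It fails at once if the vial, the small box or the bottle is moved more than 15 mm or tipped (distance of any of vial, small_box, bottle from where it was at the start of the episode above 0.015 m or angle between any of vial, small_box, bottle's own z axis and vertical above 0.3 rad).
It also fails if it takes over 42 s, if anything falls off the work surface, if the arm or the gripper's body presses on something with over 40 N, if the wrist force passes 120 N, or if a joint passes its speed limit or range.

ROBOT

A 6-joint arm with a two-finger parallel gripper is mounted at the origin on a cart in front of the work surface, level with it; the furniture and walls round the work are solid. World frame = base frame: x ahead of the robot, y to its left, z up, the work surface at z = 0. Lengths are in mm, angles in rad, forces in N, time in s.
With the tool pointing down it reaches from about 350 to 775 mm from the base axis. Payload 7.3 kg.
Tool frame: the origin (TCP) lies between the finger pads; the fingertips stand 14 mm ahead of it and the grasp point (between the pads) lies 5 mm behind it; z points along the fingers, y is the line along which they close (so a half turn about z gives the same grasp; the last joint's range is limited). The gripper opens to 92 mm and grips with 3 to 60 N. Pads are 19 mm wide; open, the fingers measure 130 mm over their backs; the gripper's body (75 mm by 190 mm) begins 47 mm behind the grasp point.
Start: joints at [1.091, 0.342, 1.524, -0, 1.275, -0.146], TCP at [171.994, 496.046, 240.741] pointing down, gripper open.
Joint ranges: [-2.53, 2.53], [-0.77, 2.02], [0.04, 2.7], [-1, 4.14], [0.28, 2.66], [-3.11, 3.11]. Speed limits (rad/s): [2.57, 2.57, 3.14, 3.14, 3.14, 3.14].

INTERFACE

Orientations are given as [roll, pitch, yaw] about the fixed x, y, z axes, in that order (R = Rz(yaw) Ry(pitch) Rx(roll)).
In Python, from plant import get_obs, cams, close_job gives the robot as it stands. The module is installed in compiled form; this text tells all that it offers.
- The arm moves only by the shell command python3 -m creep 'ROWS'. ROWS is JSON, a list of rows, each an object of numbers: "hand": the opening, from 0 (shut) to 1 (fully open); "tx", "ty", "tz": the shift along the tool's x, y, z in m; "spin": the turn about the tool's z in degrees. In form: [{"hand": .., "tx": .., "ty": .., "tz": .., "spin": ..}, ...]. A call has 1 to 5 rows; each row shifts and turns the commanded pose from where the row before left it, along the tool's axes as they then stand; what a row does not reach is not made up. A row lasts 1/8 s, in which the tool goes at most 62.5 mm and 10.7 degrees, less where a joint would pass 70% of its speed; a pose out of reach is approached as far as the arm can. A call is refused whole if a number of a shift passes 0.0625 or a number of a turn 10.7, either way. A call with a gripper value outside its range is refused whole. The fingers move at their own pace and stop on an object; the grip force is fixed at half the most. Time passes only in rows, so rows that do not move let the fingers close. It gives the time, the measured TCP pose, the force, the opening and the grip force at its end, in the units of the state.
- get_obs(): the state, without advancing time (a new reading comes with each control period).
- cams.capture(name): name is "scene" or "top"; returns a dict with "color" (480x640x3 uint8, red, green, blue), "K" (3x3 intrinsics, pixels), "R" (3x3) and "t" (3): a world point X has camera coordinates R X + t. Camera axes: x right, y down, z forward; pixel columns grow to the right and rows downward; lengths in mm; the calibration is good to about 2 mm. A picture is of the moment at which its call begins. There is no depth.
- close_job(): hands the job in; it is judged then, once.
The state is a dict: "time": time; "joint_positions": joint angles; "dq": joint speeds; "tau": joint torques, N m; "tool_pos": TCP position; "tcp_rot": TCP orientation; "contact_force": force on the tool from outside, world axes, zero at the start; "moment": the same for the moment, N m; "grip_width": finger opening in mm; "finger_force": force on a finger pad.
Only numpy, scipy, OpenCV 4.12 (cv2) and the standard library are available. Lean on these libraries where they do the work, as an engineer would, in place of code of your own. Each camera call takes 0.05 s, during which the arm holds its last target. There are 200 camera calls.

## Working session

There is one attempt and no reset: what is moved stays moved. The work goes in short steps, Python scripts to look and compute and a shell command to move; the robot and the scene stay as the last step left them, time stands still between calls to the robot, and variables do not carry over. Pictures are saved under pics/ and viewed, at most 10 in all, crops included, and the job is handed in when it is done.

```bash
mkdir -p pics; python3 - <<'E'
from plant import get_obs,cams
import cv2,numpy as np
o=get_obs();print({k:np.round(v,3).tolist() for k,v in o.items()})
for n in("scene","top"):
    c=cams.capture(n);cv2.imwrite(f"pics/{n}0.png",c["color"][:,:,::-1]);np.savez(f"{n}0.npz",**c)
    print(n,c["K"].round(1).tolist(),c["R"].round(3).tolist(),c["t"].round(1).tolist())
E
```

```text
{'time': 0.0, 'joint_positions': [1.091, 0.343, 1.525, 0.0, 1.275, -0.146], 'dq': [0.001, -0.0, -0.001, -0.0, 0.001, 0.001], 'tau': [0.002, -43.126, -24.422, 0.072, 0.056, -0.0], 'tool_pos': [171.797, 495.674, 240.057], 'tcp_rot': [-3.14, -0.0, 2.808], 'contact_force': [-0.319, 0.162, -0.827], 'moment': [-0.03, 0.014, 0.009], 'finger_force': 0.0, 'grip_width': 91.498}
scene [[579.6, 0.0, 314.6], [0.0, 579.6, 244.5], [0.0, 0.0, 1.0]] [[-0.848, -0.529, -0.005], [-0.238, 0.39, -0.89], [0.473, -0.754, -0.457]] [218.0, 365.4, 341.7]
top [[463.8, 0.0, 317.6], [0.0, 463.8, 239.6], [0.0, 0.0, 1.0]] [[-0.012, -1.0, -0.006], [-0.986, 0.013, -0.164], [0.164, 0.004, -0.986]] [-426.7, 527.3, 854.7]
```

View pics/scene0.png

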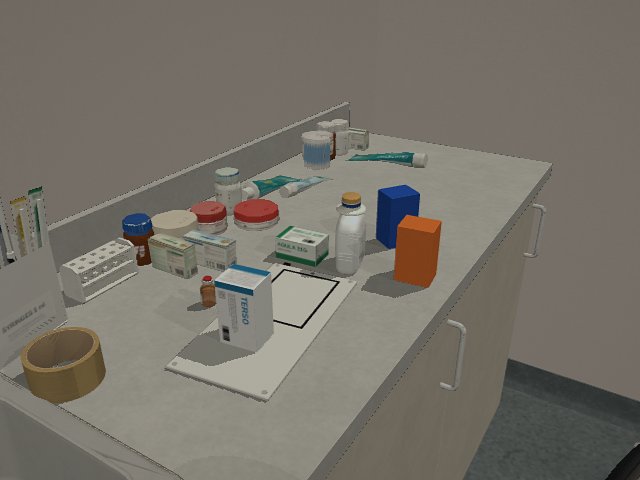

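View pics/top0.png

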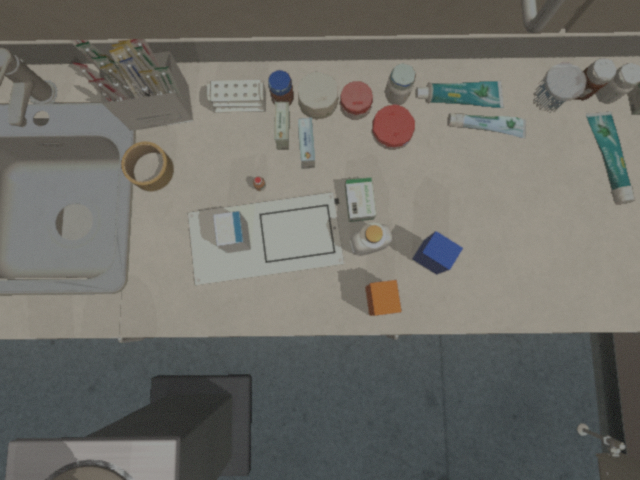

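The carton is the white one with the blue band, at scene (245,305) and top (228,228). It is the only one standing on the white reader. The look-alikes are blue at scene (398,217) and orange at scene (418,250), both off the plate. The vial is at top (258,183), the small box at (360,199) and the bottle at (372,238). Next I'll take an enlarged crop and some measurements.

```bash
cat > h.py <<'E'
import numpy as np,cv2
def ray(c,uv,z):
    d=c["R"].T@np.linalg.inv(c["K"])@np.r_[uv,1.]; o=-c["R"].T@c["t"]
    return o+d*(z-o[2])/d[2]
def proj(c,X):
    p=c["K"]@(c["R"]@np.asarray(X,float)+c["t"]); return p[:2]/p[2]
E
python3 - <<'E'
from h import *
T=dict(np.load("top0.npz"));S=dict(np.load("scene0.npz"))
im=T["color"];g=cv2.cvtColor(im,cv2.COLOR_RGB2GRAY)
# dark field line
m=np.zeros_like(g);m[195:275,250:340]=(g[195:275,250:340]<90)
cs,h=cv2.findContours(m,cv2.RETR_CCOMP,cv2.CHAIN_APPROX_NONE)
for c,hh in zip(cs,h[0]):
    a=cv2.contourArea(c)
    if a>1000:
        r=cv2.minAreaRect(c);b=cv2.boxPoints(r);W=np.array([ray(T,p,6) for p in b])
        print("field",a,hh[3],b.round(1).tolist(),W[:,:2].round(1).tolist(),W.mean(0).round(1),np.linalg.norm(W[1]-W[0]).round(1),np.linalg.norm(W[2]-W[1]).round(1))
a=cv2.resize(im[185:290,180:345,::-1],None,fx=4.8,fy=4.8,interpolation=cv2.INTER_CUBIC)
cv2.imwrite("pics/tc.png",a[:600,:800])
b=cv2.resize(S["color"][255:405,160:360,::-1],None,fx=4,fy=4,interpolation=cv2.INTER_CUBIC);cv2.imwrite("pics/sc.png",b)
E
```

```text
(no output)
```

View pics/tc.png

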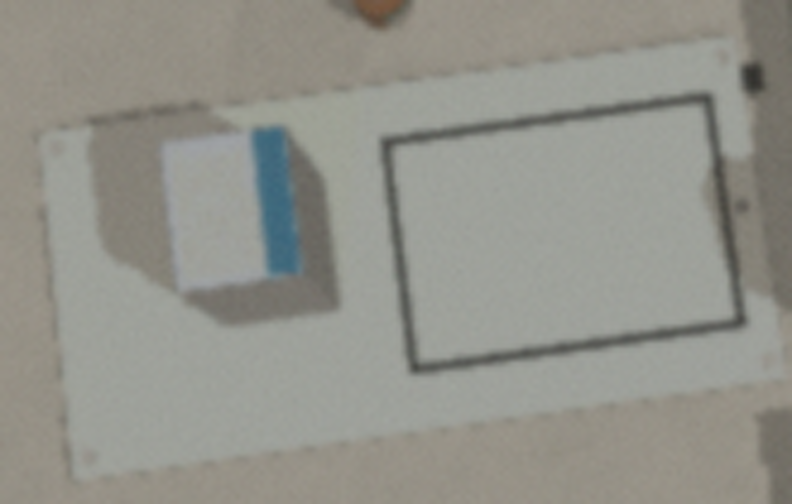

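View pics/sc.png

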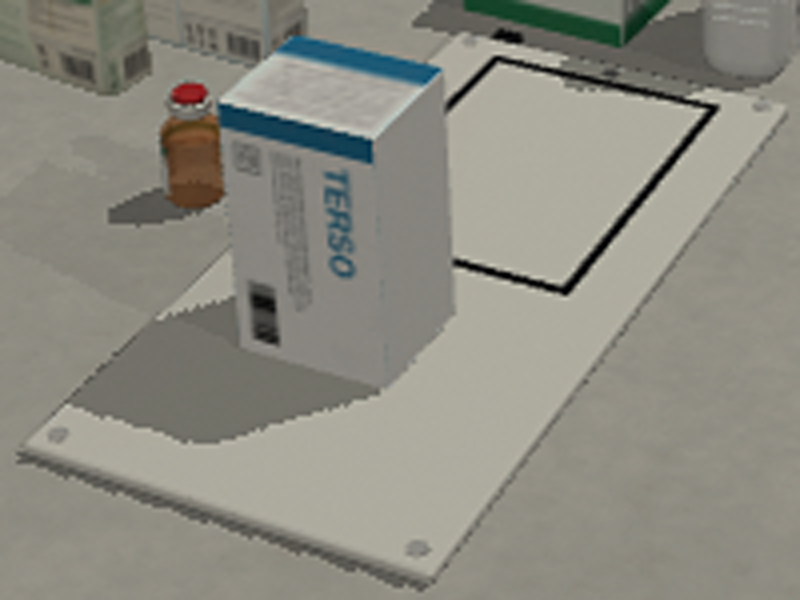

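The crops confirm it. In the top crop, the carton's top face has corners (163,144), (284,128), (300,272) and (178,290). The field-line corners are (387,141), (709,97), (741,322) and (413,369). In the scene crop, the lower corners are (240,347), (385,390) and (455,315).

```bash
python3 - <<'E'
from h import *
T=dict(np.load("top0.npz"));S=dict(np.load("scene0.npz"))
f=lambda p,o,s:(np.array(p)+.5)/s-.5+o
tc=lambda p,z:ray(T,f(p,[180,185],4.8),z); sc=lambda p,z:ray(S,f(p,[160,255],4),z)
L=np.array([tc(p,6) for p in[(387,141),(709,97),(741,322),(413,369)]])
print("field",L[:,:2].round(1).tolist(),L.mean(0).round(1),[np.linalg.norm(L[i]-L[i-1]).round(1) for i in range(4)])
LS=np.array([sc(p,6) for p in[(497,58),(717,106),(566,292)]]);print("scene field far+y, far-y, near-y",LS[:,:2].round(1).tolist())
C=L.mean(0);ex=(L[1]+L[2]-L[0]-L[3])[:2];ex/=np.linalg.norm(ex);ey=np.array([-ex[1],ex[0]]);print("ex",ex.round(3),"yaw",np.arctan2(ex[1],ex[0]).round(3))
P=[tc(p,6) for p in[(40,130),(737,37),(787,380),(75,479)]];print("plate",np.mean(P,0).round(1),[np.linalg.norm(P[i]-P[i-1]).round(1) for i in range(4)])
F=lambda X:np.array([(X[:2]-C[:2])@ex,(X[:2]-C[:2])@ey]).round(1).tolist()
print("cartontop",[F(tc(p,104)) for p in[(163,144),(284,128),(300,272),(178,290)]])
print("scene top",[F(sc(p,104)) for p in[(220,104),(372,137+3),(441,68),(295,36)]])
print("scene foot b+y,b-y,f-y",[F(sc(p,6)) for p in[(240,347),(385,390),(455,315)]])
print("vial",F(ray(T,(258,183),40)),"fieldC",C.round(1),"platecentre",(C[:2]-65*ex).round(1))
E
```

```text
field [[582.3, -316.9], [599.6, -453.6], [503.0, -465.5], [485.0, -328.6]] [ 542.5 -391.1    6. ] [np.float64(98.0), np.float64(137.7), np.float64(97.3), np.float64(138.1)]
scene field far+y, far-y, near-y [[599.3, -452.4], [502.1, -466.4], [483.9, -328.1]]
ex [ 0.128 -0.992] yaw -1.442
plate [ 533.5 -327.2    6. ] [np.float64(149.3), np.float64(298.6), np.float64(148.4), np.float64(297.4)]
cartontop [[-142.8, 36.3], [-96.7, 36.0], [-97.0, -19.8], [-143.0, -20.2]]
scene top [[-146.7, 33.8], [-145.9, -21.5], [-97.6, -19.5], [-98.7, 35.6]]
scene foot b+y,b-y,f-y [[-144.2, 37.1], [-144.5, -19.6], [-98.1, -20.9]]
vial [-61.9, 103.8] fieldC [ 542.5 -391.1    6. ] platecentre [ 534.1 -326.7]
```

Both views agree. In the field frame the carton spans x from -145 to -97 and y from -21 to +37, with a yaw of about 0.

The tool can't be tilted with these rows. Instead I'll straddle the carton front to back with loosely set fingers, so the rear fingertip pushes low and the front finger stops it tipping. First I turn the tool so its y axis lies along -field x, then travel over.

```bash
python3 -m creep '[{"hand":1,"spin":-8.83},{"hand":1,"spin":-8.83},{"hand":1,"spin":-8.83},{"hand":1,"tx":-0.0175,"ty":-0.0537},{"hand":1,"tx":-0.0175,"ty":-0.0537}]'
python3 -m creep '[{"hand":1,"tx":-0.0175,"ty":-0.0537},{"hand":1,"tx":-0.0175,"ty":-0.0537},{"hand":1,"tx":-0.0175,"ty":-0.0537},{"hand":1,"tx":-0.0175,"ty":-0.0537},{"hand":1,"tx":-0.0175,"ty":-0.0537}]'
```

```text
invalid input at $[0]: expected keys hand, tx, ty, tz, spin
invalid input at $[0]: expected keys hand, tx, ty, tz, spin
```

```bash
python3 -m creep '[{"hand":1,"tx":0,"ty":0,"tz":0,"spin":-8.83},{"hand":1,"tx":0,"ty":0,"tz":0,"spin":-8.83},{"hand":1,"tx":0,"ty":0,"tz":0,"spin":-8.83},{"hand":1,"tx":-0.0175,"ty":-0.0537,"tz":0,"spin":0},{"hand":1,"tx":-0.0175,"ty":-0.0537,"tz":0,"spin":0}]'
python3 -m creep '[{"hand":1,"tx":-0.0175,"ty":-0.0537,"tz":0,"spin":0},{"hand":1,"tx":-0.0175,"ty":-0.0537,"tz":0,"spin":0},{"hand":1,"tx":-0.0175,"ty":-0.0537,"tz":0,"spin":0},{"hand":1,"tx":-0.0175,"ty":-0.0537,"tz":0,"spin":0},{"hand":1,"tx":-0.0175,"ty":-0.0537,"tz":0,"spin":0}]'
```

```text
time: 0.72
tool_pos: [220.5, 392.8, 240.1]
tcp_rot: [-3.141, -0.001, -3.011]
contact_force: [0.3, -1.1, 0.4]
grip_width: 91.6
finger_force: 0.0
time: 1.35
tool_pos: [342.0, 137.2, 240.7]
tcp_rot: [3.141, 0.0, -3.013]
contact_force: [-0.4, 1.2, 1.0]
grip_width: 92.1
finger_force: 0.0
```

```bash
python3 -m creep '[{"hand":1,"tx":-0.0175,"ty":-0.0537,"tz":0,"spin":0},{"hand":1,"tx":-0.0175,"ty":-0.0537,"tz":0,"spin":0},{"hand":1,"tx":-0.0175,"ty":-0.0537,"tz":0,"spin":0},{"hand":1,"tx":-0.0175,"ty":-0.0537,"tz":0,"spin":0},{"hand":1,"tx":-0.0175,"ty":-0.0537,"tz":0,"spin":0}]'
python3 -m creep '[{"hand":1,"tx":-0.0175,"ty":-0.0537,"tz":0,"spin":0},{"hand":1,"tx":-0.0175,"ty":-0.0537,"tz":0,"spin":0},{"hand":1,"tx":-0.0175,"ty":-0.0537,"tz":0,"spin":0},{"hand":1,"tx":0,"ty":0,"tz":0,"spin":0}]'
cat >> h.py <<'E'
ex=np.array([.1285,-.9917]);ey=np.array([.9917,.1285]);C=np.array([542.5,-391.1])
F=lambda X:np.array([(np.asarray(X)[:2]-C)@ex,(np.asarray(X)[:2]-C)@ey]).round(1).tolist()
def snap(n,name,crop=None,s=1):
    from plant import cams
    c=cams.capture(n);im=c["color"][:,:,::-1]
    if crop:a,b,w,h=crop;im=cv2.resize(im[b:b+h,a:a+w],None,fx=s,fy=s,interpolation=cv2.INTER_CUBIC)
    cv2.imwrite(f"pics/{name}.png",im);np.savez(name+".npz",**c);return c
E
python3 -c "
from h import *
from plant import get_obs
o=get_obs();print(F(o['tool_pos']),o['tool_pos'],o['joint_positions'])
snap('scene','s1',(140,140,267,200),3)"
```

```text
time: 1.98
tool_pos: [463.2, -118.0, 240.5]
tcp_rot: [3.141, -0.0, -3.014]
contact_force: [0.5, 0.1, 0.2]
grip_width: 92.0
finger_force: 0.0
time: 2.48
tool_pos: [535.9, -272.3, 238.8]
tcp_rot: [3.141, -0.001, -3.017]
contact_force: [-0.1, 0.5, 0.4]
grip_width: 92.1
finger_force: 0.0
[-118.6, 8.7] [ 535.87991516 -272.34710494  238.78328304] [-5.97415941e-01  4.85549239e-01  1.30388654e+00 -4.63781337e-04
  1.35366678e+00 -2.29319040e+00]
```

View pics/s1.png

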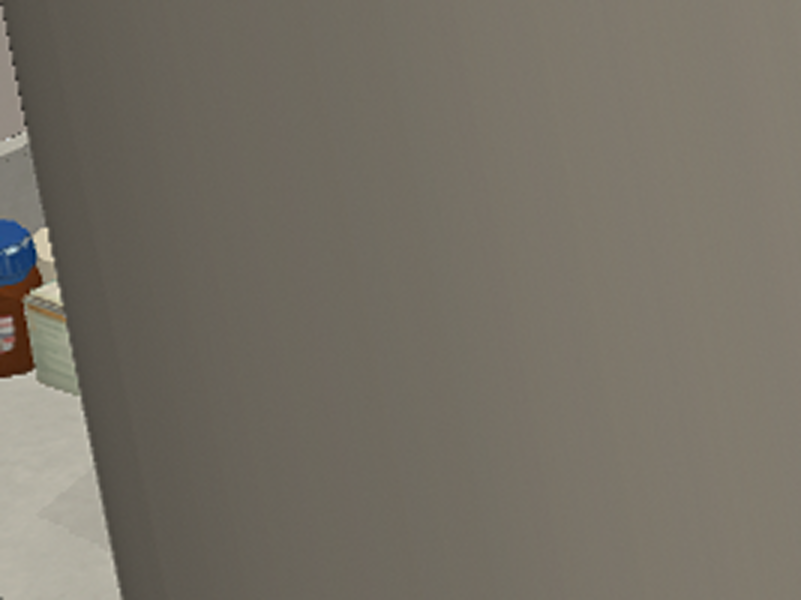

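The arm blocks the scene camera, so I'll rely on the numbers: 22 mm clearance each side against about 2 mm of error. Descending over the carton.

```bash
python3 -m creep '[{"hand":1,"tx":0,"ty":0.0024,"tz":0.04,"spin":0},{"hand":1,"tx":0,"ty":0,"tz":0.04,"spin":0},{"hand":1,"tx":0,"ty":0,"tz":0.035,"spin":0},{"hand":1,"tx":0,"ty":0,"tz":0,"spin":0}]'
python3 -m creep '[{"hand":1,"tx":0,"ty":0,"tz":0.012,"spin":0},{"hand":1,"tx":0,"ty":0,"tz":0.012,"spin":0},{"hand":1,"tx":0,"ty":0,"tz":0.012,"spin":0},{"hand":1,"tx":0,"ty":0,"tz":0.012,"spin":0},{"hand":1,"tx":0,"ty":0,"tz":0,"spin":0}]'
python3 -c "
from h import *
snap('top','t1',(160,150,200,150),4)"
```

```text
time: 3.02
tool_pos: [533.5, -264.4, 123.5]
tcp_rot: [3.137, -0.005, -3.012]
contact_force: [0.4, 0.3, -0.2]
grip_width: 92.1
finger_force: 0.0
time: 3.65
tool_pos: [534.7, -266.4, 76.4]
tcp_rot: [3.14, -0.002, -3.013]
contact_force: [-0.6, -0.0, -0.1]
grip_width: 91.8
finger_force: 0.0
```

View pics/t1.png

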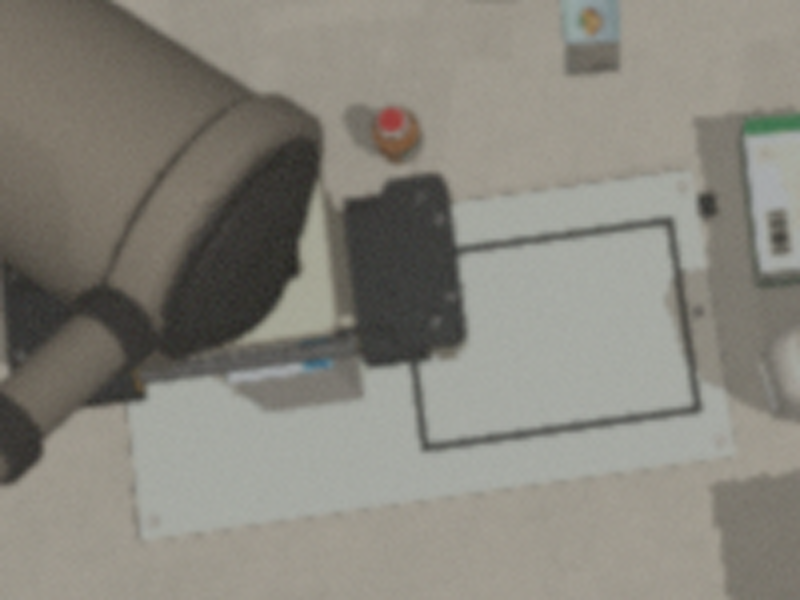

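The carton sits untouched between the fingers, with its blue edge at crop (317,365). I'll lower the tool and narrow the cage to about 57 mm.

```bash
python3 -m creep '[{"hand":1,"tx":0,"ty":-0.0035,"tz":0.009,"spin":0},{"hand":1,"tx":0,"ty":0,"tz":0.0085,"spin":0},{"hand":0.8,"tx":0,"ty":0,"tz":0,"spin":0},{"hand":0.7,"tx":0,"ty":0,"tz":0,"spin":0},{"hand":0.62,"tx":0,"ty":0,"tz":0,"spin":0}]'
python3 -m creep '[{"hand":0.62,"tx":0,"ty":0,"tz":0,"spin":0},{"hand":0.62,"tx":0,"ty":0,"tz":0,"spin":0},{"hand":0.62,"tx":0,"ty":0,"tz":0,"spin":0}]'; python3 -c "
from h import *
from plant import get_obs
print(F(get_obs()['tool_pos']))"
```

```text
time: 4.32
tool_pos: [535.9, -270.3, 60.5]
tcp_rot: [-3.141, 0.0, -3.013]
contact_force: [0.3, 0.4, 0.8]
grip_width: 66.4
finger_force: 0.0
time: 4.7
tool_pos: [535.7, -270.2, 60.2]
tcp_rot: [3.142, 0.0, -3.013]
contact_force: [-0.6, -0.8, 0.0]
grip_width: 56.7
finger_force: 0.0
[-120.7, 8.8]
```

```bash
python3 -m creep '[{"hand":0.62,"tx":0,"ty":-0.003,"tz":0,"spin":0},{"hand":0.62,"tx":0,"ty":-0.003,"tz":0,"spin":0},{"hand":0.62,"tx":0,"ty":-0.003,"tz":0,"spin":0},{"hand":0.62,"tx":0,"ty":-0.003,"tz":0,"spin":0},{"hand":0.62,"tx":0,"ty":-0.003,"tz":0,"spin":0}]'
python3 -m creep '[{"hand":0.62,"tx":0,"ty":-0.003,"tz":0,"spin":0},{"hand":0.62,"tx":0,"ty":-0.003,"tz":0,"spin":0},{"hand":0.62,"tx":0,"ty":-0.003,"tz":0,"spin":0},{"hand":0.62,"tx":0,"ty":-0.003,"tz":0,"spin":0},{"hand":0.62,"tx":0,"ty":0,"tz":0,"spin":0}]'
python3 -c "
from h import *
from plant import get_obs
print(F(get_obs()['tool_pos']));snap('top','t2',(160,150,200,150),4)"
```

```text
time: 5.32
tool_pos: [537.6, -285.2, 60.1]
tcp_rot: [3.141, -0.0, -3.013]
contact_force: [-0.7, 0.7, 0.8]
grip_width: 56.9
finger_force: 0.6
time: 5.95
tool_pos: [539.2, -297.5, 60.2]
tcp_rot: [-3.141, 0.0, -3.013]
contact_force: [0.1, 0.0, 0.5]
grip_width: 57.0
finger_force: 0.0
[-93.3, 8.8]
```

View pics/t2.png

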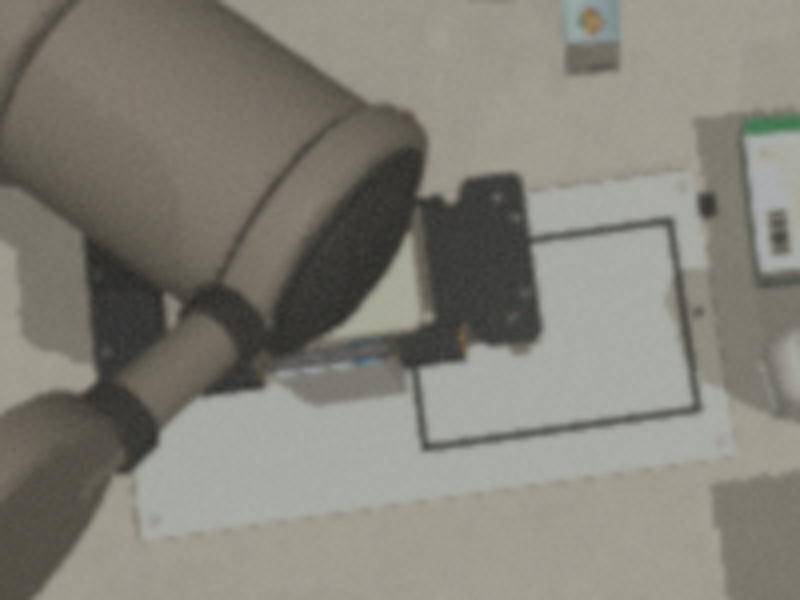

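It slides upright with under 1 N; the blue edge is now at crop (370,358). Continuing 22 mm.

```bash
python3 -m creep '[{"hand":0.62,"tx":0,"ty":-0.003,"tz":0,"spin":0},{"hand":0.62,"tx":0,"ty":-0.003,"tz":0,"spin":0},{"hand":0.62,"tx":0,"ty":-0.003,"tz":0,"spin":0},{"hand":0.62,"tx":0,"ty":-0.003,"tz":0,"spin":0},{"hand":0.62,"tx":0,"ty":-0.003,"tz":0,"spin":0}]'
python3 -m creep '[{"hand":0.62,"tx":0,"ty":-0.003,"tz":0,"spin":0},{"hand":0.62,"tx":0,"ty":-0.003,"tz":0,"spin":0},{"hand":0.62,"tx":0,"ty":-0.001,"tz":0,"spin":0},{"hand":0.8,"tx":0,"ty":0,"tz":0,"spin":0},{"hand":1,"tx":0,"ty":0,"tz":0,"spin":0}]'
python3 -m creep '[{"hand":1,"tx":0,"ty":0,"tz":0,"spin":0},{"hand":1,"tx":0,"ty":0,"tz":0,"spin":0},{"hand":1,"tx":0,"ty":0.003,"tz":0,"spin":0},{"hand":1,"tx":0,"ty":0,"tz":-0.02,"spin":0},{"hand":1,"tx":0,"ty":0,"tz":-0.03,"spin":0}]'
python3 -m creep '[{"hand":1,"tx":0,"ty":0,"tz":-0.03,"spin":0},{"hand":1,"tx":0,"ty":0,"tz":0,"spin":0}]'
python3 -c "
from h import *
from plant import get_obs
print(F(get_obs()['tool_pos']))"
```

```text
time: 6.62
tool_pos: [541.1, -312.1, 60.2]
tcp_rot: [3.141, 0.0, -3.013]
contact_force: [-1.4, 0.4, 0.4]
grip_width: 56.8
finger_force: 0.6
time: 7.25
tool_pos: [542.0, -318.9, 60.2]
tcp_rot: [-3.141, 0.0, -3.013]
contact_force: [-0.4, 0.3, 0.9]
grip_width: 72.6
finger_force: 0.0
time: 7.88
tool_pos: [541.0, -315.2, 109.7]
tcp_rot: [3.14, -0.002, -3.013]
contact_force: [0.8, -0.3, -0.1]
grip_width: 92.2
finger_force: 0.0
time: 8.12
tool_pos: [542.8, -316.5, 142.8]
tcp_rot: [-3.138, 0.004, -3.013]
contact_force: [0.3, 0.2, -0.8]
grip_width: 91.8
finger_force: 0.0
[-73.9, 9.9]
```

```bash
python3 -m creep '[{"hand":0,"tx":0,"ty":0.05,"tz":-0.02,"spin":0},{"hand":0,"tx":0,"ty":0.05,"tz":0,"spin":0},{"hand":0,"tx":0,"ty":0.05,"tz":0,"spin":0},{"hand":0,"tx":0,"ty":0.03,"tz":0,"spin":0},{"hand":0,"tx":0,"ty":0,"tz":0,"spin":0}]'
python3 -c "
from h import *
from plant import get_obs
print(F(get_obs()['tool_pos']));snap('top','t3',(160,150,200,150),4);snap('scene','s3')"
```

```text
time: 8.75
tool_pos: [517.8, -135.2, 159.3]
tcp_rot: [3.14, -0.002, -3.01]
contact_force: [-0.2, -0.1, -0.4]
grip_width: 46.3
finger_force: 0.0
[-257.0, 8.3]
```

View pics/t3.png

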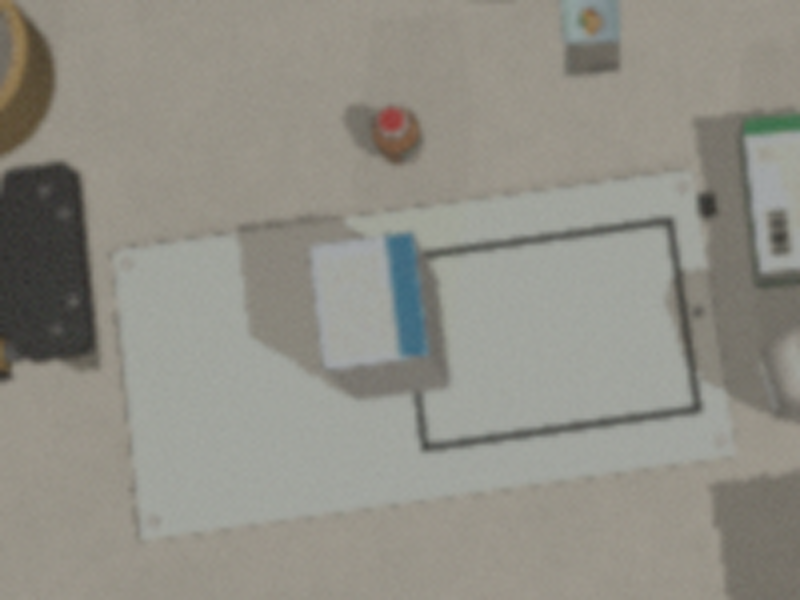

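The carton stands clear of the gripper, with its top corners at crop (312,244), (413,234), (424,356) and (323,368). Checking its position.

```bash
python3 - <<'E'
from h import *
T=dict(np.load("t3.npz"))
for p in[(312,244),(413,234),(424,356),(323,368)]:print(F(ray(T,(np.array(p)+.5)/4-.5+[160,150],104)))
E
python3 -m creep '[{"hand":0,"tx":0,"ty":0,"tz":0.03,"spin":0},{"hand":0,"tx":0,"ty":0,"tz":0.029,"spin":0},{"hand":0,"tx":0,"ty":-0.03,"tz":0,"spin":0},{"hand":0,"tx":0,"ty":-0.03,"tz":0,"spin":0},{"hand":0,"tx":0,"ty":-0.02,"tz":0,"spin":0}]'
python3 -m creep '[{"hand":0,"tx":0,"ty":0,"tz":0,"spin":0},{"hand":0,"tx":0,"ty":0,"tz":0,"spin":0}]'
python3 -c "
from h import *
from plant import get_obs
print(F(get_obs()['tool_pos']))"
```

```text
[-98.6, 37.5]
[-52.5, 35.6]
[-54.4, -21.0]
[-100.1, -20.0]
time: 9.48
tool_pos: [528.7, -219.2, 100.6]
tcp_rot: [3.142, -0.0, -3.015]
contact_force: [-0.4, -0.2, 0.1]
grip_width: 0.2
finger_force: 0.0
time: 9.72
tool_pos: [528.5, -216.2, 101.0]
tcp_rot: [3.141, -0.0, -3.013]
contact_force: [0.6, 0.5, -0.3]
grip_width: 0.1
finger_force: 0.0
[-175.2, 8.6]
```

```bash
python3 -m creep '[{"hand":0,"tx":0,"ty":-0.015,"tz":0,"spin":0},{"hand":0,"tx":0,"ty":-0.015,"tz":0,"spin":0},{"hand":0,"tx":0,"ty":-0.015,"tz":0,"spin":0},{"hand":0,"tx":0,"ty":-0.004,"tz":0,"spin":0},{"hand":0,"tx":0,"ty":-0.003,"tz":0,"spin":0}]'
python3 -m creep '[{"hand":0,"tx":0,"ty":-0.003,"tz":0,"spin":0},{"hand":0,"tx":0,"ty":-0.003,"tz":0,"spin":0},{"hand":0,"tx":0,"ty":-0.003,"tz":0,"spin":0},{"hand":0,"tx":0,"ty":-0.003,"tz":0,"spin":0},{"hand":0,"tx":0,"ty":-0.003,"tz":0,"spin":0}]'
python3 -c "
from h import *
from plant import get_obs
print(F(get_obs()['tool_pos']));snap('scene','s4',(180,220,200,150),4)"
```

```text
time: 10.35
tool_pos: [535.4, -268.5, 101.0]
tcp_rot: [3.141, -0.0, -3.013]
contact_force: [0.1, -0.4, 0.7]
grip_width: 0.4
finger_force: 0.0
time: 10.98
tool_pos: [537.4, -283.3, 101.2]
tcp_rot: [3.142, 0.0, -3.013]
contact_force: [-0.4, 0.7, 0.0]
grip_width: 0.5
finger_force: 0.2
[-107.6, 8.8]
```

View pics/s4.png

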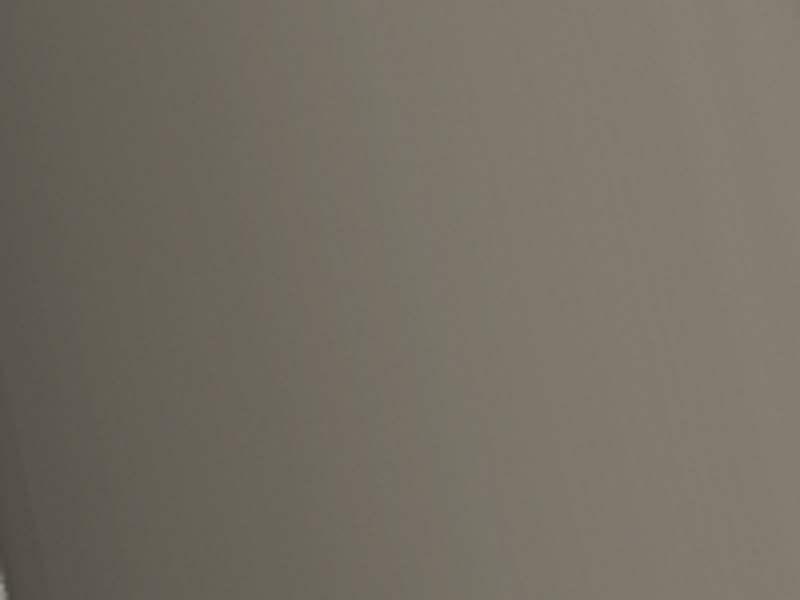

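The scene view is blocked. The finger force tells the two cases apart, though: about 0.6 N was sliding, and the 0.2 N now fits tipping. I'll continue in small steps and watch it.

```bash
for i in 1; do python3 -m creep '[{"hand":0,"tx":0,"ty":-0.003,"tz":0,"spin":0}]'; python3 -m creep '[{"hand":0,"tx":0,"ty":-0.003,"tz":0,"spin":0}]';  python3 -m creep '[{"hand":0,"tx":0,"ty":-0.003,"tz":0,"spin":0}]'; done | grep -E "tool_pos|force"
```

```text
tool_pos: [537.8, -286.2, 101.2]
contact_force: [-0.3, 1.3, 0.1]
finger_force: 0.2
tool_pos: [538.2, -289.3, 101.2]
contact_force: [-0.3, 0.2, -0.3]
finger_force: 0.2
tool_pos: [538.6, -292.3, 101.2]
contact_force: [-0.4, 1.0, 1.8]
finger_force: 0.2
```

```bash
for i in 1; do python3 -m creep '[{"hand":0,"tx":0,"ty":-0.003,"tz":0,"spin":0},{"hand":0,"tx":0,"ty":-0.003,"tz":0,"spin":0}]'; python3 -m creep '[{"hand":0,"tx":0,"ty":-0.003,"tz":0,"spin":0}]';  python3 -m creep '[{"hand":0,"tx":0,"ty":-0.003,"tz":0,"spin":0}]';done | grep -E "tool_pos|force"
python3 - <<'E'
from h import *
c=snap('top','t5',(160,150,200,150),4)
g=c["color"].astype(int)
# along field y=-30..40 beyond gripper: sample brightness on plate along fx at several fy
for fy in(-40,-30,-20,0,20,35):
    print(fy,[int(g[tuple(proj(c,np.r_[C+fx*ex+fy*ey,6])[::-1].round().astype(int))].mean()) for fx in range(-70,71,10)])
E
```

```text
tool_pos: [539.3, -298.2, 101.2]
contact_force: [-0.7, -0.1, 0.2]
finger_force: 0.1
tool_pos: [539.7, -301.2, 101.2]
contact_force: [-0.0, 0.7, -0.4]
finger_force: 0.1
tool_pos: [540.1, -304.2, 101.2]
contact_force: [0.2, -0.4, 0.3]
finger_force: 0.1
-40 [95, 167, 169, 167, 170, 168, 168, 166, 167, 168, 168, 168, 170, 169, 109]
-30 [112, 169, 167, 169, 168, 168, 169, 167, 169, 166, 168, 168, 167, 166, 94]
-20 [107, 156, 157, 167, 168, 168, 167, 168, 167, 168, 166, 168, 167, 167, 99]
0 [149, 161, 169, 160, 103, 166, 120, 166, 167, 169, 168, 167, 167, 168, 84]
20 [98, 88, 118, 77, 58, 64, 83, 61, 168, 167, 167, 166, 168, 168, 104]
35 [162, 153, 65, 62, 60, 61, 63, 77, 165, 169, 168, 168, 167, 169, 130]
```

The force is dropping towards zero, so the carton is tipping and near balance. A few more millimetres, then hold.

```bash
for i in 1; do python3 -m creep '[{"hand":0,"tx":0,"ty":-0.003,"tz":0,"spin":0}]'; python3 -m creep '[{"hand":0,"tx":0,"ty":-0.003,"tz":0,"spin":0}]';  python3 -m creep '[{"hand":0,"tx":0,"ty":-0.003,"tz":0,"spin":0}]'; python3 -m creep '[{"hand":0,"tx":0,"ty":0,"tz":0,"spin":0},{"hand":0,"tx":0,"ty":0,"tz":0,"spin":0},{"hand":0,"tx":0,"ty":0,"tz":0,"spin":0}]'; done | grep -E "tool_pos|force"
python3 - <<'E'
from h import *
c=snap('top','t6',(160,150,200,150),4)
g=c["color"].astype(int)
for fy in(-30,-20,0,20,35):
    print(fy,[int(g[tuple(proj(c,np.r_[C+fx*ex+fy*ey,54])[::-1].round().astype(int))].mean()) for fx in range(-70,71,10)])
E
```

```text
tool_pos: [540.5, -307.0, 101.2]
contact_force: [0.6, 0.2, 0.4]
finger_force: 0.1
tool_pos: [540.9, -310.1, 101.2]
contact_force: [-0.2, 0.3, -0.7]
finger_force: 0.0
tool_pos: [541.3, -313.1, 101.2]
contact_force: [0.4, -0.4, 0.6]
finger_force: 0.0
tool_pos: [541.2, -312.8, 101.2]
contact_force: [0.7, 0.1, -0.7]
finger_force: 0.0
-30 [167, 155, 160, 167, 169, 168, 169, 170, 169, 169, 168, 169, 168, 166, 130]
-20 [143, 132, 133, 125, 120, 118, 118, 121, 137, 143, 167, 169, 168, 164, 125]
0 [60, 64, 111, 96, 96, 102, 64, 62, 69, 108, 166, 168, 169, 139, 135]
20 [161, 162, 162, 106, 65, 61, 58, 65, 78, 125, 168, 168, 169, 167, 154]
35 [54, 162, 160, 89, 61, 57, 60, 62, 56, 122, 117, 153, 138, 116, 155]
```

It has fallen: the force is 0 and the picture changed. I'll retract up and back, then look.

```bash
python3 -m creep '[{"hand":0,"tx":0,"ty":0,"tz":-0.03,"spin":0},{"hand":0,"tx":0,"ty":0.03,"tz":-0.04,"spin":0},{"hand":0,"tx":0,"ty":0.06,"tz":0,"spin":0},{"hand":0,"tx":0,"ty":0.06,"tz":0,"spin":0},{"hand":0,"tx":0,"ty":0.05,"tz":0,"spin":0}]'
python3 -m creep '[{"hand":0,"tx":0,"ty":0,"tz":0,"spin":0},{"hand":0,"tx":0,"ty":0,"tz":0,"spin":0},{"hand":0,"tx":0,"ty":0,"tz":0,"spin":0}]'
python3 -c "
from h import *
snap('top','t7',(200,160,160,120),5)"
```

```text
time: 13.38
tool_pos: [515.0, -112.5, 171.5]
tcp_rot: [3.142, 0.001, -3.013]
contact_force: [-0.3, -0.0, 0.2]
grip_width: 0.5
finger_force: 0.0
time: 13.75
tool_pos: [515.9, -115.8, 171.2]
tcp_rot: [-3.141, 0.0, -3.014]
contact_force: [-0.2, 0.0, -0.1]
grip_width: 0.3
finger_force: 0.0
```

View pics/t7.png

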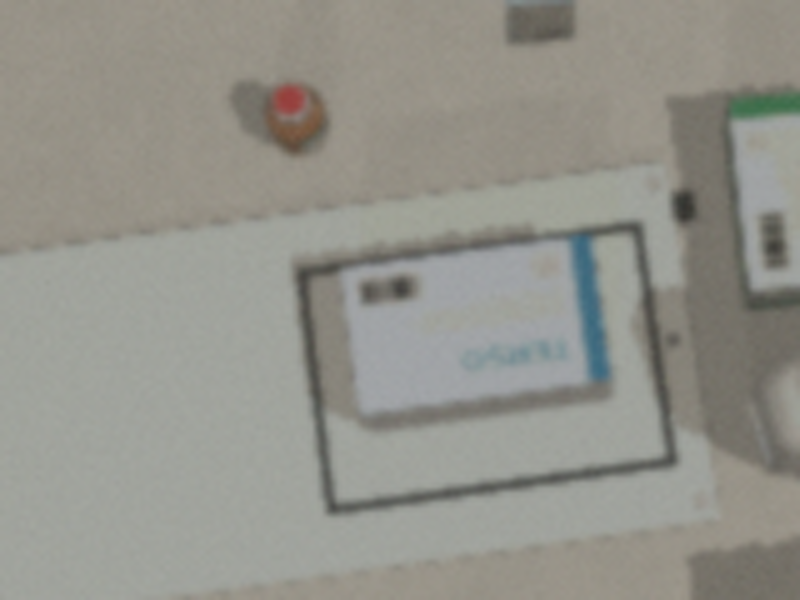

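The carton lies flat, with its top corners at crop (343,265), (590,233), (609,382) and (358,416). The vial and small box haven't moved. One check of the corners, then I hand in if they are good.

```bash
python3 - <<'E'
from h import *
T=dict(np.load("t7.npz"))
P=np.array([F(ray(T,(np.array(p)+.5)/5-.5+[200,160],54)) for p in[(343,265),(590,233),(609,382),(358,416)]]);print(P.tolist())
from plant import close_job
if abs(P[:,0]).max()<66 and abs(P[:,1]).max()<47: print(close_job())
E
```

```text
[[-48.1, 38.0], [48.0, 37.0], [47.0, -21.9], [-49.7, -21.4]]
the job is handed in; nothing more can be done
None
```

The carton slid upright to the field, toppled over its foot and lies flat inside the outline, corners at about x ±49 mm and y -22 to +38 mm; I didn't touch it once it was down or touch the other items, and the job is handed in (no verdict was returned).

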